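# Resuspend a spun pellet on the touch vortex mixer

### The arm

A 6-joint arm with a two-finger parallel gripper is mounted at the origin on a cart in front of the work surface, level with it; the furniture and walls round the work are solid. World frame = base frame: x ahead of the robot, y to its left, z up, the work surface at z = 0. Lengths are in m, angles in rad, forces in N, time in s.
With the tool pointing down it reaches from about 0.3 to 0.775 m from the base axis. Payload 14.6 kg.
Tool frame: the origin (TCP) lies at the very end of the fingers, on their centre line; the grasp point (between the pads) lies 19 mm behind it; z points along the fingers, y is the line along which they close (so a half turn about z gives the same grasp; the last joint's range is limited). The gripper opens to 94 mm and grips with 3 to 60 N. Pads are 16 mm wide; open, the fingers measure 119 mm over their backs; the gripper's body (75 mm by 177 mm) begins 78 mm behind the grasp point.
Start: joints at [-0.819, 0.3, 1.521, -0, 1.321, -0.067], TCP at [0.402, -0.376, 0.178] pointing down, gripper open.
Joint ranges: [-3.03, 3.03], [-0.79, 2.21], [0.23, 2.52], [-1.04, 4.18], [0, 3.07], [-2.55, 2.55]. Speed limits (rad/s): [2.22, 2.22, 2.57, 3.14, 3.14, 3.14].

### API

Orientations are given as [roll, pitch, yaw] about the fixed x, y, z axes, in that order (R = Rz(yaw) Ry(pitch) Rx(roll)).
In Python, from station import ctrl, cams gives the robot as it stands. The module is installed in compiled form; this text tells all that it offers.
- The arm moves only by the tool arm_command, never from a script. Its argument "plan" is a list that holds one entry, the list of rows, each a list of 7 numbers: the shift along the tool's x, y, z in parts of the range, where 1.0 means 600 mm, then the turn, a rotation vector about the tool's x, y, z in shares of 2 rad (1.0 is 2 rad), then the closure, from -1 (fully open) to 1 (shut). A call has 1 to 12 rows; each row is the pose to reach, as a shift and turn from the pose commanded when the call began, along the tool's axes at that moment; what a row does not reach only later rows make up. A row lasts 1/10 s, in which the tool goes at most 50 mm and 8.59 degrees, less where a joint would pass 70% of its speed; a pose out of reach is approached as far as the arm can. Shift and turn numbers lie between -1 and 1, and a call with a number outside is refused. A call with a gripper value outside its range is refused whole. The fingers move at their own pace and stop on an object; "squeeze" is the grip in N (left out, the last holds). Time passes only in rows, so rows that repeat a pose let the fingers close. It gives the time, the measured TCP pose, the force, the opening and the grip force at its end, in the units of the state.
- ctrl.get_obs(): the state, without advancing time (a new reading comes with each control period).
- cams.camera(name): name is "scene" or "top" or "wrist"; returns (picture, depth): 480x640x3 uint8, blue, green, red; 480x640 float32, m along the optical axis (not along the pixel's ray), 0 where there is no reading.
- cams.camera_info(name): a dict with "fx", "fy", "cx", "cy" (pixels), "world_to_cam" (4x4, takes a point from world to camera coordinates). Camera axes: x right, y down, z forward; pixel columns grow to the right and rows downward; lengths in m; the calibration is good to about 2 mm. A picture is of the moment at which its call begins: read the wrist's pose just before it. camera_info takes no time and is no camera call; for the wrist camera it gives the pose at the moment of the call.
- ctrl.hand_in(): hands the job in; it is judged then, once.
The state is a dict: "time_s": time; "qpos": joint angles; "joint_vel": joint speeds; "tau": joint torques, N m; "ee_pos": TCP position; "eef_rot": TCP orientation; "force": force on the tool from outside, world axes, zero at the start; "moment": the same for the moment, N m; "grip_width": finger opening in m; "grip_force": force on a finger pad.
Only numpy, scipy, OpenCV 4.12 (cv2) and the standard library are available. Lean on these libraries where they do the work, as an engineer would, in place of code of your own. Each camera call takes 0.05 s, during which the arm holds its last target. There are 200 camera calls.

### The job

First switch the vortex mixer on by tipping its toggle lever over toward the cup. Then take the spun tube, the one that stands by itself in the rack, stand it upright in the mixer's rubber cup and press it down against the spring until the cup is fully down on its stop. Do not force it beyond that, leave the other two tubes alone, and finish while still holding the tube pressed down: do not let go.

Things in the scene. Friction and masses are not known exactly. Their poses are not given: they have to be found in the camera images.
- mixer: Touch vortex mixer, fixed: grey housing 153 mm (its x) by 116 mm (its y), flat top at z = 68 mm. Origin: centre of its underside; x runs from the sloping front panel to the back, z up. The panel rises from z = 53 mm at x = -81 to 68 mm at x = -21 mm and carries a black speed knob (y = -30 mm, leave it) and the steel toggle lever (y = +30 mm). The rubber cup is on the top at x = +24 mm, y = 0.
- cup_seat (a point): Centre of the inner floor of the rubber cup, on which the tube's bottom stands; 95 mm above the bench when the cup is up. The cup flares: inner diameter about 17 mm at the floor, 32 mm at the rim, rim 17 mm above the floor, outer diameter 41 mm. It moves straight down with the cup.
- mixer_cup (a joint): Travel of the cup, m: 0 = up (at rest), 0.008 = fully down on its hard stop. A spring pushes it up: 4 N at the first movement, rising evenly to 8.8 N at the stop, so about 10 to 20 N on the tube keeps it safely on the stop; over 40 N overloads it.
- mixer_switch (a joint): Toggle lever, rad: 0 = off (tipped to the front, down the panel), 0.64 = on (tipped back toward the cup, as far as it goes). It stays where it is left; about 1 N at its tip moves it. Its pivot line is parallel to the mixer's y axis, at x = -52 mm, z = 64 mm.
- switch_tip (a point): Centre of the round end (10 mm thick) of the toggle lever, 33 mm from its pivot. In the mixer's frame at x = -70, y = +30, z = 92 mm when off and at x = -49, y = +30, z = 97 mm when on.
- spun_tube: The spun tube: plastic sample tube with a stopper cap, 81 mm tall in all; barrel 12.4 mm in diameter with a flat base, ribbed cap 16.6 mm in diameter over the top 19 mm. Loose, about 20 g, to be taken by the cap; upright in the rack with its base 6 mm above the bench. Origin: centre of its base; z up along the tube.
- tube_rack: Clear tube rack, fixed, 54 mm (its x) by 158 mm (its y), end plates 64 mm high at y = +-77 mm; two rows of six 18 mm holes at x = -12 and +12 mm, y = -62.5 to +62.5 mm every 25 mm; upper grid's top face at z = 58 mm. Origin: centre of its underside. The spun tube stands by itself at x = -12, y = +37.5 mm, the two others side by side at y = -62.5 mm.
- tube_b: Another tube of the same make, in the rack hole at x = -12, y = -62.5 mm; leave it.
- tube_c: Another tube of the same make, in the rack hole at x = +12, y = -62.5 mm; leave it.
- stain_bottle: Amber dropper bottle of stain, 42 mm in diameter, 113 mm tall, standing behind the work; leave it standing.
- lab_timer: Flat white timer, 70 x 64 x 16 mm, lying in front of the work; leave it.
Things that resemble listed ones, but are neither listed nor needed, are in the scene too. Leave any orange or yellow look-alike of the spun_tube alone.

How it is judged:
On the way, in this order (a step that is already met when the one before it is completed fails the run):
1. the toggle lever is tipped over to on (at least 0.50 of 0.64 rad) (value of joint mixer_switch above 0.5 rad), for 0.2 s.
2. the spun tube is held in the fingers, lifted clear out of the rack (contact force between the fingers and spun_tube above 0.5 N and height (world z) of spun_tube above 0.062 m and contact force between spun_tube and tube_rack below 0.1 N), for 0.1 s.
At the end, for the whole second after the job is handed in: The switch is on; the spun tube stands upright (within 8 degrees) on the floor of the cup (within 6 mm of its centre and 4 mm of its floor), still held by the fingers, and presses the cup to its stop (at least 7.4 of 8 mm) with 8 to 40 N, the arm itself not touching the mixer, all at rest (value of joint mixer_switch above 0.5 rad and value of joint mixer_cup above 0.0074 m and contact force between spun_tube and mixer between 8 and 40 N and horizontal distance between spun_tube and cup_seat below 0.006 m and z of spun_tube in the frame of cup_seat below 0.004 m and angle between spun_tube's own z axis and vertical below 0.14 rad and contact force between the fingers and spun_tube above 2 N and contact force between each of the arm, the fingers and mixer below 0.5 N and linear speed of spun_tube below 0.02 m/s); the arm keeps its last pose, push and grip.
It fails at once if the cup is forced: more than 50 N between tube and mixer (contact force between spun_tube and mixer above 50 N).
It fails at once if another tube is disturbed (distance of any of tube_b, tube_c from where it was at the start of the episode above 0.025 m).
It fails at once if the stain bottle is knocked over (angle between stain_bottle's own z axis and vertical above 0.5 rad).
It fails at once if the timer is shoved away (distance of lab_timer from where it was at the start of the episode above 0.05 m).
It also fails if it takes over 58 s, if anything falls off the work surface, if the arm or the gripper's body presses on something with over 40 N, if the wrist force passes 120 N, or if a joint passes its speed limit or range.

## Working session

There is one attempt and no reset: what is moved stays moved. The work goes in short steps, Python scripts to look and compute and a tool call to move; the robot and the scene stay as the last step left them, time stands still between calls to the robot, and variables do not carry over. Pictures are saved under pics/ and viewed, at most 12 in all, crops included, and the job is handed in when it is done.

Besides the shell and the picture viewer there is one more tool, called after "Request:" as a command line: name --argument value ..., lists and objects as JSON in quotes. arm_command: Moves the arm, as the interface text tells. Its arguments: {"type":"object","properties":{"plan":{"type":"array"},"squeeze":{"type":"number"}},"required":["plan"]}

```bash
mkdir -p pics; cat > h.py <<'E'
import numpy as np, cv2
from station import ctrl, cams
def grab(n):
    i=cams.camera_info(n); p,d=cams.camera(n); np.savez(f'{n}.npz',p=p,d=d,K=[i['fx'],i['fy'],i['cx'],i['cy']],T=i['world_to_cam']); return p,d
def load(n): return np.load(f'{n}.npz')
def ray(n,u,v,z):
    L=load(n);fx,fy,cx,cy=L['K'];M=np.linalg.inv(L['T'])
    r=M[:3,:3]@np.array([(u-cx)/fx,(v-cy)/fy,1]);o=M[:3,3]
    return o+r*(z-o[2])/r[2]
def pts(n):
    L=load(n);fx,fy,cx,cy=L['K'];d=L['d'];v,u=np.mgrid[:480,:640]
    P=np.stack([(u-cx)/fx*d,(v-cy)/fy*d,d,np.ones_like(d)],-1)
    return (P@np.linalg.inv(L['T']).T)[...,:3]
E
python3 - <<'E'
from h import *
for n in('top','scene'):
    p,d=grab(n); cv2.imwrite(f'pics/{n}1.png',p); i=cams.camera_info(n); print(n,np.linalg.inv(i['world_to_cam'])[:3].round(3),i['fx'])
o=ctrl.get_obs();print(o['time_s'],o['ee_pos'],o['eef_rot'],o['grip_width'])
E
```

```text
top [[ 0.014 -0.995  0.094  0.465]
 [-1.    -0.015 -0.007 -0.29 ]
 [ 0.009 -0.094 -0.996  0.937]] 455.978575190796
scene [[ 0.538 -0.632  0.558  0.027]
 [-0.843 -0.395  0.366 -0.638]
 [-0.011 -0.667 -0.745  0.751]] 575.8175438191931
0.1 [ 0.40149225 -0.37551857  0.17775594] [-3.14053660e+00 -3.35374953e-05  8.18829210e-01] 0.09426543477822155
```

View pics/top1.png

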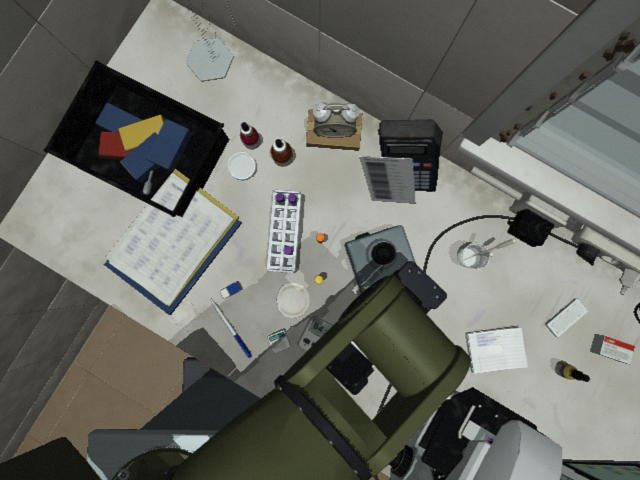

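View pics/scene1.png

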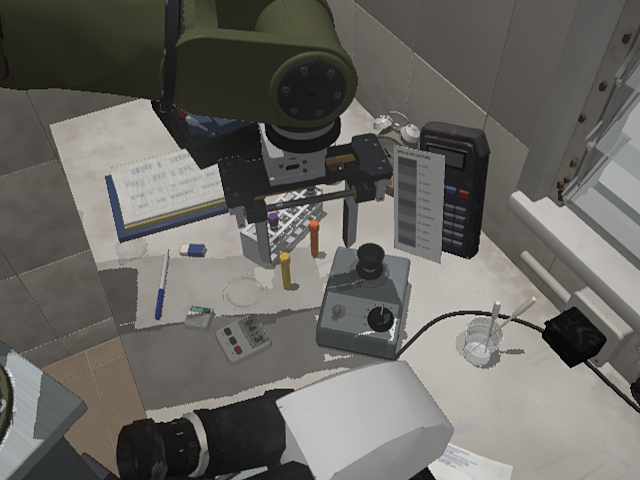

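The top view shows the rack at (284,230), with the spun cap at (288,250) and the other two at (280,198) and (293,198). The cup is at (382,252), partly hidden by the arm. The scene view shows the mixer at (363,300), with the lever at about (338,315) and the knob at (380,318).

```bash
python3 - <<'E'
from h import *
for n,roi in(('scene',(300,230,420,370)),('top',(330,215,430,300))):
    P=pts(n);L=load(n);p=L['p'];x0,y0,x1,y1=roi
    m=np.zeros((480,640),bool);m[y0:y1,x0:x1]=1
    t=m&(abs(P[...,2]-.068)<.003)
    if t.sum()>50:
        q=P[t][:,:2]; r=cv2.minAreaRect((q*1000).astype(np.float32));print(n,'top z68',t.sum(),r,cv2.boxPoints(r).round(1).tolist(),np.median(P[t][:,2]))
    w=m&(P[...,2]>.055)&(P[...,2]<.0665)
    q=P[w]; A=np.c_[q[:,:2],np.ones(len(q))];print('panel plane',np.linalg.lstsq(A,q[:,2],rcond=None)[0],len(q))
    c=m&(P[...,2]>.107)&(P[...,2]<.118);q=P[c];r=cv2.minEnclosingCircle((q[:,:2]*1000).astype(np.float32));print('cup rim',c.sum(),r,np.percentile(q[:,2],[5,50,95]))
    l=m&(P[...,2]>.08)&(P[...,2]<.105); 
    n_,lab,st,ce=cv2.connectedComponentsWithStats(l.astype(np.uint8))
    for i in range(1,n_):
        if st[i,4]>8: print(st[i],ce[i].round(1),P[lab==i].mean(0).round(4))
    hsv=cv2.cvtColor(p,cv2.COLOR_BGR2HSV);pm=cv2.inRange(hsv,(120,80,30),(155,255,255))
    n_,lab,st,ce=cv2.connectedComponentsWithStats(pm)
    for i in range(1,n_):
        if st[i,4]>15: print('purple',st[i],ce[i].round(1),ray(n,*ce[i],.085).round(4),np.median(P[lab==i],0).round(4))
s=load('scene')['p'][220:380,290:430];t=load('top')['p'][180:310,240:440]
s=cv2.resize(s,None,fx=3.4,fy=3.4,interpolation=2);t=cv2.resize(t,(800,520),interpolation=2)
cv2.imwrite('pics/s2.png',s)
E
```

```text
scene top z68 3246 ((487.2841491699219, -390.69622802734375), (135.16592407226562, 177.94342041015625), 10.785818099975586) [[404.20001220703125, -315.8999938964844], [437.5, -490.70001220703125], [570.2999877929688, -465.3999938964844], [537.0, -290.6000061035156]] 0.06859487314632484
panel plane [0.04044055 0.01359215 0.0492214 ] 2094
cup rim 297 ((510.8227844238281, -410.6905822753906), 20.701906204223633) [0.10762132 0.11216833 0.11463225]
[362 249  18  13 162] [370.4 255.4] [ 0.5165 -0.4083  0.0987]
[357 260  26  18 253] [369.3 269.1] [ 0.5031 -0.415   0.0853]
[333 305   9   8  52] [337.2 308.5] [ 0.4136 -0.414   0.0944]
[374 306  16   9  60] [382.  309.3] [ 0.4535 -0.4629  0.081 ]
purple [269 213   8   7  48] [272.6 216.2] [ 0.515  -0.2325  0.085 ] [ 0.5129 -0.2342  0.0881]
top top z68 1760 ((503.9937744140625, -412.0174865722656), (95.58708953857422, 114.39849090576172), 19.29121208190918) [[440.0, -373.79998779296875], [477.79998779296875, -481.79998779296875], [568.0, -450.20001220703125], [530.2000122070312, -342.20001220703125]] 0.06792207445230419
panel plane [-0.00024972 -0.01012178  0.06099908] 478
cup rim 185 ((509.41033935546875, -410.378662109375), 19.91718864440918) [0.10813745 0.11154702 0.11393386]
[377 246  15  15 171] [383.7 252.8] [ 0.5099 -0.4115  0.0974]
purple [276 193   8   9  58] [279.5 197. ] [ 0.6132 -0.2159  0.085 ] [ 0.6129 -0.2159  0.0866]
purple [288 194   8   9  56] [291.8 197.9] [ 0.6119 -0.2392  0.085 ] [ 0.6113 -0.2396  0.0868]
purple [284 246   8   8  54] [287.6 249.9] [ 0.5135 -0.2333  0.085 ] [ 0.5131 -0.2332  0.0874]
```

View pics/s2.png

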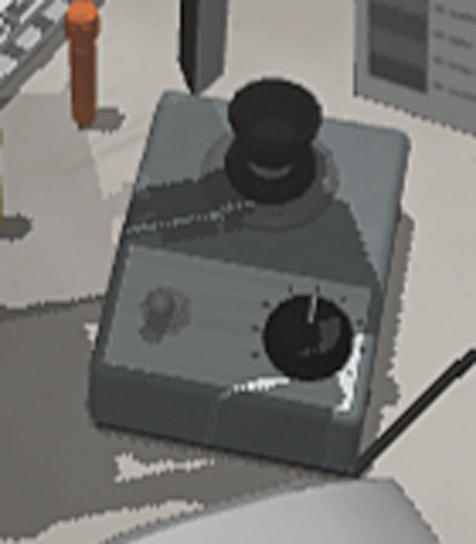

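The crop shows the steel lever tip at scene pixel (338,309), tipped to the front, with the cup behind it. The mixer yaw is about 19.3° and the cup is at (0.510,-0.4105). The predicted tip, (0.411,-0.413), agrees with the depth reading. Next I'll close the fingers and line up in front of the lever.

The manual's scale: shifts go in shares of 600 mm and turns go in shares of 2 rad. Converting my numbers, 94 mm / 600 = 0.1567, 48 mm / 600 = 0.08, 0.48 rad / 2 = 0.24.

Request:
arm_command --plan '[[[-0.0667,0.0383,0,0,0,0.24,1],[-0.0667,0.0383,0,0,0,0.24,1],[-0.0667,0.0383,0,0,0,0.24,1],[-0.0667,0.0383,0,0,0,0.24,1],[-0.0667,0.0383,0,0,0,0.24,1],[-0.0667,0.0383,0,0,0,0.24,1],[-0.0667,0.0383,0,0,0,0.24,1],[-0.0667,0.0383,0.08,0,0,0.24,1],[-0.0667,0.0383,0.1567,0,0,0.24,1],[-0.0667,0.0383,0.1567,0,0,0.24,1]]]'

```text
time_s: 1.1
ee_pos: [0.3892, -0.4181, 0.0791]
eef_rot: [-3.133, 0.003, 0.34]
force: [-0.4, 0.2, 0.8]
grip_width: 0.0174
grip_force: 0.0
```

```bash
python3 - <<'E'
from h import *
o=ctrl.get_obs();print(o['time_s'],o['ee_pos'],o['eef_rot'],o['grip_width'],o['force'])
p,d=grab('scene');p2,_=grab('top')
cv2.imwrite('pics/s3.png',cv2.resize(p[200:380,250:470],(792,648))[:600])
E
```

```text
1.1 [ 0.3891777  -0.41813779  0.07905096] [-3.13275265  0.00324814  0.34028571] 0.017424954310807234 [-0.36211789  0.24394661  0.81732566]
```

View pics/s3.png

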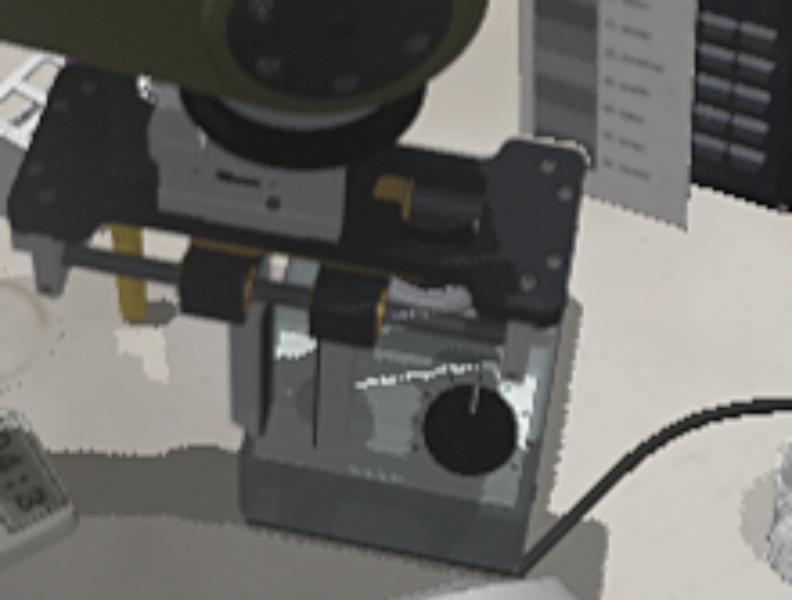

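The fingers stand in front of the lever, around crop (290,400), and are still closing. The knob at (470,430) is clear. Next I let them close fully, then push back.

To row units: 28 mm / 600 = 0.0467, 26 mm / 600 = 0.0433.

Request:
arm_command --plan '[[[0,0,0,0,0,0,1],[0,0,0,0,0,0,1],[0,0,0,0,0,0,1],[0.01,0,0,0,0,0,1],[0.02,0,0,0,0,0,1],[0.0267,0,0,0,0,0,1],[0.0333,0,0,0,0,0,1],[0.0383,0,0,0,0,0,1],[0.0433,0,0,0,0,0,1],[0.0467,0,0,0,0,0,1],[0.0467,0,0,0,0,0,1]]]'

```text
time_s: 2.3
ee_pos: [0.4177, -0.4112, 0.0842]
eef_rot: [-3.142, 0.0, 0.339]
force: [0.9, 0.0, -0.3]
grip_width: 0.0002
grip_force: 0.0
```

To row units: 3 mm / 600 = 0.005, 2 mm / 600 = 0.0033.

Request:
arm_command --plan '[[[0.0017,0,0,0,0,0,1],[0.0033,0,0,0,0,0,1],[0.005,0,0,0,0,0,1],[0.005,0,0,0,0,0,1]]]'

```text
time_s: 2.7
ee_pos: [0.4204, -0.4103, 0.0843]
eef_rot: [3.142, -0.0, 0.339]
force: [-0.7, 0.0, 0.2]
grip_width: 0.0007
grip_force: 0.0
```

```bash
python3 - <<'E'
from h import *
o=ctrl.get_obs();print(o['time_s'],o['ee_pos'],o['force'])
E
```

```text
2.7 [ 0.42044473 -0.41030719  0.0842607 ] [-0.74599991  0.03966248  0.16687099]
```

To row units: -120 mm / 600 = -0.2, -90 mm / 600 = -0.15.

Request:
arm_command --plan '[[[-0.025,0,0,0,0,0,0.15],[-0.0417,0,-0.075,0,0,0,0.15],[-0.0417,-0.0667,-0.15,0,0,0,0.15],[-0.0417,-0.1417,-0.2,0,0,0,0.15],[-0.0417,-0.2,-0.2,0,0,0,0.15],[-0.0417,-0.2,-0.2,0,0,0,0.15]]]'

```text
time_s: 3.3
ee_pos: [0.3554, -0.303, 0.2062]
eef_rot: [3.139, -0.001, 0.34]
force: [0.2, 0.2, -0.2]
grip_width: 0.0393
grip_force: 0.0
```

```bash
python3 - <<'E'
from h import *
o=ctrl.get_obs();print(o['time_s'],o['ee_pos'],o['grip_width'])
p,d=grab('scene');grab('top');P=pts('scene')
m=np.zeros((480,640),bool);m[280:330,310:362]=1
q=P[m&(P[...,2]>.085)&(P[...,2]<.11)];print(len(q),q.mean(0) if len(q) else 0)
cx=np.array([.510,-.4105]);a=np.radians(19.3);R=np.array([[np.cos(a),np.sin(a)],[-np.sin(a),np.cos(a)]])
if len(q): print(R@(q.mean(0)[:2]-cx)*1000+[24,0])
cv2.imwrite('pics/s4.png',cv2.resize(p[200:380,250:470],(733,600)))
P=pts('top');hsv=cv2.cvtColor(load('top')['p'],cv2.COLOR_BGR2HSV);pm=cv2.inRange(hsv,(120,80,30),(155,255,255))
n_,lab,st,ce=cv2.connectedComponentsWithStats(pm)
for i in range(1,n_):
    if st[i,4]>15: print('purple',st[i],ray('top',*ce[i],.086).round(4))
P=pts('top');m=np.zeros((480,640),bool);m[215:310,335:430]=1
c=m&(P[...,2]>.107)&(P[...,2]<.118);q=P[c];print('cup',c.sum(),cv2.minEnclosingCircle((q[:,:2]*1000).astype(np.float32)) if len(q) else 0)
E
```

```text
3.3 [ 0.35543074 -0.30296012  0.20623712] 0.03927876205733195
45 [ 0.41287286 -0.41386447  0.09591856]
[-68.78068981  28.92652957]
purple [276 193   8   9  58] [ 0.6131 -0.216   0.086 ]
purple [288 194   8   9  56] [ 0.6117 -0.2393  0.086 ]
purple [284 246   8   8  54] [ 0.5134 -0.2334  0.086 ]
cup 186 ((509.4510803222656, -410.000732421875), 19.878915786743164)
```

View pics/s4.png

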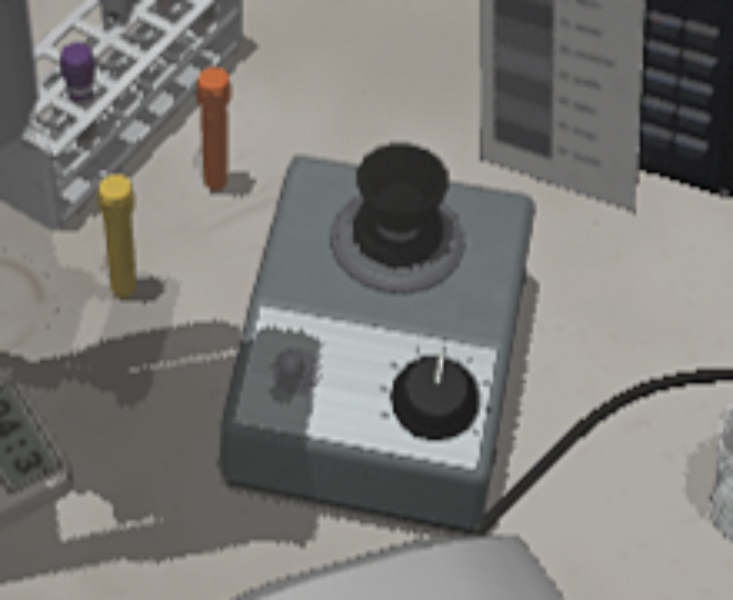

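The crop shows the lever tip at about (290,365), close to where it was before. I'll compare that with the projected off and on tip positions.

```bash
python3 - <<'E'
from h import *
L=load('scene');fx,fy,cx,cy=L['K'];P=pts('scene')
a=np.radians(19.3);c,s=np.cos(a),np.sin(a)
for z,mx in((.092,-70),(.097,-49),(.064,-52)):
    d=np.array([mx-24,30])/1000;w=np.array([.5097+c*d[0]-s*d[1],-.4103+s*d[0]+c*d[1],z,1]);q=L['T']@w
    print(mx,w[:3].round(4),fx*q[0]/q[2]+cx,fy*q[1]/q[2]+cy)
Z=P[298:326:2,324:356:2,2];print((Z*1000).round().astype(int))
g=cv2.cvtColor(L['p'],cv2.COLOR_BGR2GRAY)[298:326:2,324:356:2];print(g)
E
```

```text
-70 [ 0.4111 -0.4131  0.092 ] 335.56794967220407 310.49723516685214
-49 [ 0.4309 -0.4061  0.097 ] 338.78044310724187 296.08220383106016
-52 [ 0.4281 -0.4071  0.064 ] 337.96617856860377 311.279341104531
[[ 65  65  68  67  67  67  69  69  69  68  68  68  69  71  69  70]
 [ 62  65  65  66  65  64  67  66  66  66  65  67  68  68  69  66]
 [ 61  64  64  67  65  66  65  66  66  66  66  67  67  67  65  67]
 [ 62  66  64  66  64  64  65  67  66  67  64  65  65  67  66  67]
 [ 62  62  62  63  62  95 100  99  70  66  64  65  65  65  64  65]
 [ 64  64  62  64  65  97  97  96  96  72  69  64  65  66  64  64]
 [ 61  64  62  63  64  96  94  96  91  70  66  61  62  63  64  64]
 [ 59  63  60  62  62  66  82  84  70  65  63  61  63  64  63  63]
 [ 61  63  60  60  61  60  66  64  66  63  65  62  65  63  64  63]
 [ 62  61  61  60  62  62  63  64  60  62  59  60  62  61  60  63]
 [ 61  60  60  62  59  56  61  63  60  61  59  61  59  60  61  62]
 [ 60  60  57  61  58  60  59  62  59  60  61  58  60  60  61  60]
 [ 58  58  57  60  59  59  61  60  58  59  62  59  58  59  62  61]
 [ 56  57  56  57  58  58  
[... 279 characters left out ...]
 103  98 170 197 195 192 191]
 [ 77 102 101 100 100  73  84  82  85  87  97 162 191 191 192 194]
 [ 85 101 101 102  89  79  93  87  72  91  84 207 193 191 191 190]
 [112  99 100  99  85  73  85  80  64  92 100 168 195 194 191 190]
 [107 102 102 101  84  69  69  66  70  76 109 157 192 192 194 195]
 [104 103 104 105  93  68  70  70  86  82 119 200 190 191 191 190]
 [101 101 103 101  76  71  68  71  80  84 176 202 197 193 189 188]
 [102 103 103 103  76  78  75  89  92  91 171 200 199 201 200 199]
 [103 103 102 104  91  77  78 105 103  94 201 195 196 196 198 196]
 [103 104 104 102 103 103 102 102 101  94 202 199 199 197 196 195]
 [100 101 102 102 103 104 103 102 101 105 206 196 196 197 197 198]]
```

Request:
arm_command --plan '[[[-0.015,0.0833,0,0,0,0,1],[-0.015,0.1667,0,0,0,0,1],[-0.015,0.1883,0.0667,0,0,0,1],[-0.015,0.1883,0.1333,0,0,0,1],[-0.015,0.1883,0.1967,0,0,0,1],[-0.015,0.1883,0.1967,0,0,0,1],[-0.0067,0.1883,0.1967,0,0,0,1],[0.0017,0.1883,0.1967,0,0,0,1],[0.01,0.1883,0.1967,0,0,0,1],[0.0183,0.1883,0.1967,0,0,0,1],[0.025,0.1883,0.1967,0,0,0,1],[0.025,0.1883,0.1967,0,0,0,1]]]'

```text
time_s: 4.6
ee_pos: [0.4092, -0.4068, 0.0866]
eef_rot: [3.141, -0.0, 0.339]
force: [0.3, -0.4, 1.7]
grip_width: 0.0004
grip_force: 0.0
```

```bash
python3 - <<'E'
from h import *
o=ctrl.get_obs();print(o['time_s'],o['ee_pos'],o['grip_width'],o['force'])
p,d=grab('scene');w,wd=grab('wrist')
cv2.imwrite('pics/s5.png',np.hstack([cv2.resize(p[230:350,280:400],(400,400)),cv2.resize(w,(400,300)).copy() if 0 else cv2.copyMakeBorder(cv2.resize(w,(400,300)),0,100,0,0,cv2.BORDER_CONSTANT)]))
E
```

```text
4.6 [ 0.40921967 -0.4068302   0.0865746 ] 0.00035017490256982533 [ 0.28239491 -0.38112234  1.69618454]
```

View pics/s5.png

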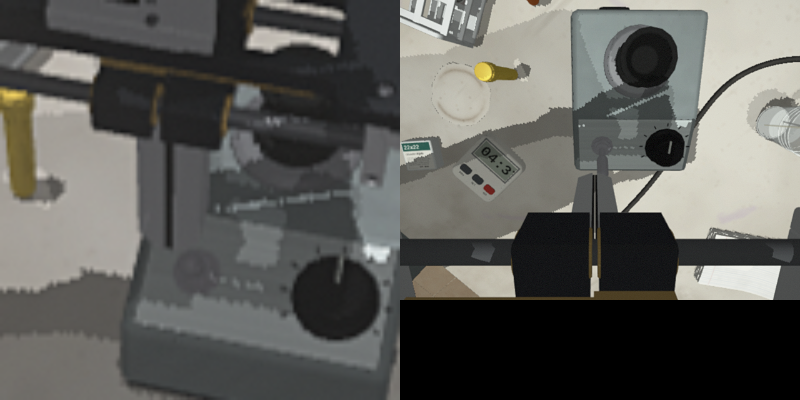

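The wrist half shows the lever shaft running from its base at (601,145) to the fingertips at about (605,175). Depth should tell where the tip is.

```bash
python3 - <<'E'
from h import *
P=pts('wrist');a=np.radians(19.3);c,s=np.cos(a),np.sin(a)
d=P[...,:2]-[.5097,-.4103];X=(c*d[...,0]+s*d[...,1])*1000+24;Y=(-s*d[...,0]+c*d[...,1])*1000;Z=P[...,2]*1000
p=load('wrist')['p']
for v in range(220,330,6):
    print(v,[(u,int(X[v,u]),int(Y[v,u]),int(Z[v,u])) for u in range(300,352,6)])
cv2.imwrite('pics/w5.png',cv2.resize(p[200:350,230:430],(800,600)))
E
```

```text
220 [(300, -43, 41, 65), (306, -43, 38, 65), (312, -43, 34, 64), (318, -42, 31, 65), (324, -42, 27, 67), (330, -42, 24, 65), (336, -42, 20, 66), (342, -43, 17, 65), (348, -43, 13, 64)]
226 [(300, -46, 41, 65), (306, -46, 38, 65), (312, -46, 34, 66), (318, -45, 31, 69), (324, -46, 27, 67), (330, -46, 24, 66), (336, -46, 20, 65), (342, -47, 16, 63), (348, -46, 13, 64)]
232 [(300, -50, 42, 64), (306, -50, 38, 63), (312, -49, 34, 67), (318, -48, 31, 71), (324, -49, 27, 70), (330, -49, 24, 69), (336, -50, 20, 63), (342, -50, 16, 63), (348, -50, 13, 63)]
238 [(300, -54, 42, 63), (306, -54, 38, 62), (312, -53, 34, 66), (318, -52, 31, 70), (324, -52, 27, 71), (330, -52, 24, 69), (336, -54, 20, 63), (342, -54, 16, 61), (348, -54, 13, 62)]
244 [(300, -58, 42, 61), (306, -58, 38, 61), (312, -58, 34, 63), (318, -57, 31, 67), (324, -54, 27, 75), (330, -56, 24, 68), (336, -58, 20, 62), (342, -59, 16, 60), (348, -58, 12, 62)]
250 [(300, -63, 42, 59), (306, -63, 38, 60), (312, -63, 34, 60), (318, -56, 31, 80), (324, -56, 28, 82), (330, -63, 23, 59), (336, -62, 20, 60), (342, -62, 16, 60), (348, -62,
[... 1766 characters left out ...]
, (318, -60, 32, 150), (324, -59, 30, 152), (330, -60, 28, 151), (336, -60, 25, 151), (342, -59, 23, 152), (348, -131, 5, 1)]
316 [(300, -59, 39, 157), (306, -60, 37, 156), (312, -73, 34, 128), (318, -60, 32, 157), (324, -60, 30, 156), (330, -59, 28, 157), (336, -60, 26, 157), (342, -60, 23, 156), (348, -136, 5, 1)]
322 [(300, -60, 39, 161), (306, -59, 37, 162), (312, -76, 34, 128), (318, -60, 32, 161), (324, -60, 30, 160), (330, -59, 28, 162), (336, -59, 26, 162), (342, -59, 24, 162), (348, -141, 5, 2)]
328 [(300, -59, 39, 167), (306, -60, 37, 166), (312, -147, 34, 1), (318, -60, 32, 166), (324, -60, 30, 166), (330, -60, 28, 166), (336, -60, 26, 166), (342, -60, 24, 166), (348, -147, 5, 1)]
```

View pics/w5.png

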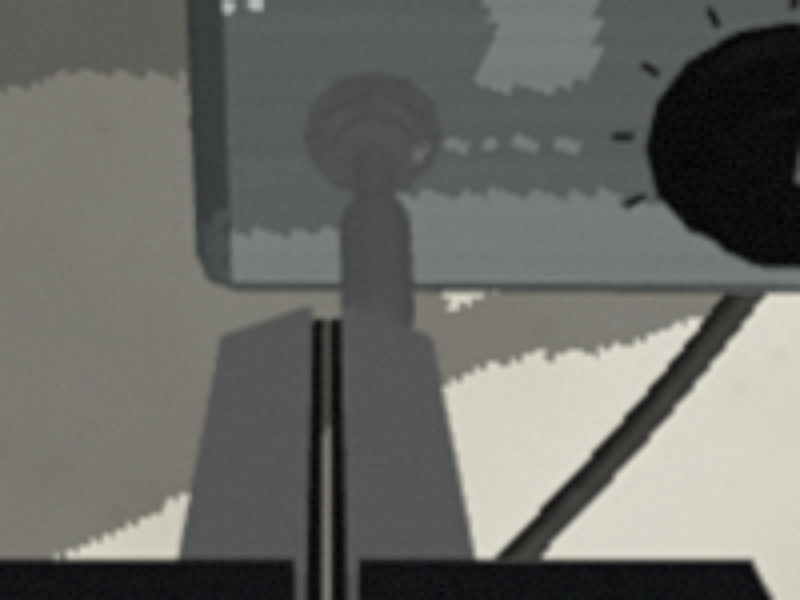

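```bash
python3 - <<'E'
from h import *
P=pts('scene');a=np.radians(19.3);c,s=np.cos(a),np.sin(a)
d=P[...,:2]-[.5097,-.4103];X=(c*d[...,0]+s*d[...,1])*1000+24;Y=(-s*d[...,0]+c*d[...,1])*1000;Z=P[...,2]*1000
for v in range(268,318,3):
    print(v,[(u,int(X[v,u]),int(Y[v,u]),int(Z[v,u])) for u in range(322,346,4)])
o=ctrl.get_obs();print(o['qpos'],o['ee_pos'],o['eef_rot']);i=cams.camera_info('wrist');print(np.linalg.inv(i['world_to_cam']).round(3))
E
```

```text
268 [(322, -101, 41, 221), (326, -76, 42, 190), (330, -100, 31, 223), (334, -102, 26, 227), (338, -101, 22, 227), (342, -101, 17, 228)]
271 [(322, -76, 47, 182), (326, -76, 41, 184), (330, -102, 31, 219), (334, -101, 26, 220), (338, -101, 22, 221), (342, -101, 17, 223)]
274 [(322, -77, 46, 178), (326, -77, 41, 179), (330, -75, 36, 179), (334, -76, 31, 181), (338, -77, 26, 183), (342, -100, 17, 216)]
277 [(322, -77, 46, 171), (326, -77, 41, 173), (330, -75, 36, 172), (334, -77, 31, 176), (338, -76, 26, 176), (342, -64, 23, 161)]
280 [(322, -77, 46, 166), (326, -77, 41, 167), (330, -74, 37, 165), (334, -76, 31, 169), (338, -76, 26, 170), (342, -63, 23, 154)]
283 [(322, -77, 46, 160), (326, -78, 41, 162), (330, -74, 37, 158), (334, -76, 31, 162), (338, -77, 26, 165), (342, -62, 23, 146)]
286 [(322, -76, 47, 152), (326, -76, 41, 153), (330, -76, 36, 154), (334, -76, 31, 156), (338, -77, 25, 159), (342, -61, 23, 138)]
289 [(322, -78, 46, 148), (326, -77, 41, 148), (330, -75, 36, 147), (334, -76, 31, 150), (338, -76, 26, 152), (342, -59, 23, 129)]
292 [(322, -78, 46, 140), (326, -78, 41, 1
[... 711 characters left out ...]
2, -45, 25, 67)]
310 [(322, -53, 53, 61), (326, -52, 47, 61), (330, -51, 41, 62), (334, -71, 31, 94), (338, -71, 26, 96), (342, -50, 24, 67)]
313 [(322, -57, 52, 60), (326, -57, 46, 62), (330, -55, 40, 61), (334, -53, 35, 60), (338, -56, 29, 66), (342, -54, 23, 65)]
316 [(322, -62, 51, 59), (326, -60, 45, 59), (330, -61, 39, 62), (334, -59, 34, 61), (338, -58, 28, 62), (342, -56, 23, 60)]
[-8.46770868e-01  4.47315353e-01  1.54269684e+00 -4.16485114e-05
  1.15156276e+00  3.84951482e-01] [ 0.40868676 -0.40696677  0.08631789] [3.14156196e+00 2.86105531e-05 3.39090930e-01]
[[ 0.332 -0.91  -0.248  0.482]
 [-0.943 -0.32  -0.088 -0.382]
 [ 0.001  0.264 -0.965  0.294]
 [ 0.     0.     0.     1.   ]]
```

Both cameras put the visible fingertips at z≈0.115, while the reported TCP is 0.087. So the real finger ends sit about 29 mm above the reported TCP, and the earlier push passed over the lever. I'll back off, go 28 mm lower and push again.

To row units: 28 mm / 600 = 0.0467, -23 mm / 600 = -0.0383.

Request:
arm_command --plan '[[[-0.0383,0,0,0,0,0,1],[-0.0383,0,0,0,0,0,1],[-0.0383,0,0.0233,0,0,0,1],[-0.0383,0,0.0467,0,0,0,1],[-0.0383,0,0.0467,0,0,0,1],[-0.03,0,0.0467,0,0,0,1],[-0.0217,0,0.0467,0,0,0,1],[-0.0133,0,0.0467,0,0,0,1],[-0.005,0,0.0467,0,0,0,1],[0.0017,0,0.0467,0,0,0,1],[0.0067,0,0.0467,0,0,0,1],[0.0067,0,0.0467,0,0,0,1]]]'

```text
time_s: 5.9
ee_pos: [0.4128, -0.4055, 0.0582]
eef_rot: [-3.142, -0.0, 0.339]
force: [0.6, -0.0, -1.0]
grip_width: 0.0005
grip_force: 0.0
```

To row units: 3 mm / 600 = 0.005, 2 mm / 600 = 0.0033.

Request:
arm_command --plan '[[[0.0017,0,0,0,0,0,1],[0.0033,0,0,0,0,0,1],[0.005,0,0,0,0,0,1],[0.005,0,0,0,0,0,1]]]'

```text
time_s: 6.3
ee_pos: [0.4139, -0.4051, 0.0581]
eef_rot: [-3.141, 0.002, 0.338]
force: [-10.5, -2.5, 2.9]
grip_width: 0.0008
grip_force: 5.2
```

```bash
cat > lev.py <<'E'
from h import *
o=ctrl.get_obs();print(o['time_s'],o['ee_pos'],o['grip_width'],o['force'])
grab('wrist')
P=pts('wrist');a=np.radians(19.3);c,s=np.cos(a),np.sin(a)
d=P[...,:2]-[.5097,-.4103];X=(c*d[...,0]+s*d[...,1])*1000+24;Y=(-s*d[...,0]+c*d[...,1])*1000;Z=P[...,2]*1000
m=(Z>76)&(Z<106)&(abs(Y-29)<9)&(X>-82)&(X<-35)
print(m.sum());
for z in range(76,106,3):
    k=m&(abs(Z-z)<1.5)
    if k.sum(): print(z,k.sum(),X[k].mean().round(1),Y[k].mean().round(1))
E
python3 lev.py
```

```text
6.3 [ 0.41389598 -0.40512204  0.05812433] 0.0007992668440573095 [-10.49489285  -2.49806459   2.9253556 ]
959
82 17 -47.1 27.9
85 32 -47.5 29.6
88 47 -51.1 32.1
91 59 -50.4 31.8
94 67 -50.7 31.7
97 99 -52.0 31.5
100 250 -53.2 30.4
103 342 -51.4 29.0
```

10 N against the end stop means the lever is over. I'll retreat with the fingers closed, rise, then verify.

To row units: -150 mm / 600 = -0.25, -130 mm / 600 = -0.2167.

Request:
arm_command --plan '[[[-0.0167,0,0,0,0,0,1],[-0.0417,0,0,0,0,0,1],[-0.0417,0,-0.075,0,0,0,0.15],[-0.0417,-0.0667,-0.15,0,0,0,0.15],[-0.0417,-0.1417,-0.2167,0,0,0,0.15],[-0.0417,-0.1917,-0.25,0,0,0,0.15],[-0.0417,-0.1917,-0.25,0,0,0,0.15],[-0.0417,-0.1917,-0.25,0,0,0,0.15]]]'

```text
time_s: 7.15
ee_pos: [0.3532, -0.3046, 0.2092]
eef_rot: [3.139, -0.001, 0.339]
force: [0.3, -0.4, 0.7]
grip_width: 0.0397
grip_force: 0.0
```

```bash
python3 - <<'E'
from h import *
o=ctrl.get_obs();print(o['time_s'],o['ee_pos'],o['eef_rot'],o['grip_width'])
p,d=grab('scene');P=pts('scene')
m=np.zeros((480,640),bool);m[280:330,310:362]=1
k=m&(P[...,2]>.085)&(P[...,2]<.11);q=P[k];print(len(q),np.argwhere(k).mean(0))
a=np.radians(19.3);R=np.array([[np.cos(a),np.sin(a)],[-np.sin(a),np.cos(a)]])
if len(q): print(R@(q.mean(0)[:2]-[.5097,-.4103])*1000+[24,0],q[:,2].mean())
# finger ends seen by wrist cam, in tool frame
p,d=grab('wrist');P=pts('wrist');o=ctrl.get_obs();y=o['eef_rot'][2]
D=(P-o['ee_pos'])*1000;X=np.cos(y)*D[...,0]+np.sin(y)*D[...,1];Y=np.sin(y)*D[...,0]-np.cos(y)*D[...,1];Z=-D[...,2]
k=(abs(X)<15)&(abs(Y)<45)&(Z<20)&(Z>-100)&(d>0)
for s in(-1,1):
    kk=k&(s*Y>0);print(s,kk.sum(),'X',np.percentile(X[kk],[2,50,98]).round(1),'Y',np.percentile(Y[kk],[2,50,98]).round(1),'Z',np.percentile(Z[kk],[50,98,99.5]).round(1))
d=np.array([.5134,-.2334])-o['ee_pos'][:2];print('to cap tool x,y',np.cos(y)*d[0]+np.sin(y)*d[1],np.sin(y)*d[0]-np.cos(y)*d[1])
E
```

```text
7.15 [ 0.35318103 -0.30459967  0.20923309] [ 3.13919545e+00 -1.30482396e-03  3.39157866e-01] 0.039684399632529975
80 [297.875  339.1375]
[-51.38527321  28.9870744 ] 0.09630856065774282
-1 3554 X [-5.8  9.7 10.5] Y [-30.4 -22.  -18.7] Z [-76.2 -33.8 -30.6]
1 3555 X [-6.   9.7 10.5] Y [20.9 24.2 32.5] Z [-76.4 -33.7 -30.5]
to cap tool x,y 0.17497352157662174 -0.014427778182177185
```

The lever is on, with the tip at x=-51. The finger ends measure about 30 mm short of the reported TCP. Next I go over the spun tube.

To row units: 173 mm / 600 = 0.2883, 140 mm / 600 = 0.2333.

Request:
arm_command --plan '[[[0.0833,-0.0083,0,0,0,0,0.15],[0.1583,-0.0167,0,0,0,0,0.15],[0.2333,-0.025,0.0333,0,0,0,0.15],[0.2883,-0.025,0.1,0,0,0,0.15],[0.2883,-0.025,0.15,0,0,0,0.15],[0.2883,-0.025,0.15,0,0,0,0.15],[0.2883,-0.025,0.15,0,0,0,0.15]]]'

```text
time_s: 7.95
ee_pos: [0.5113, -0.2336, 0.1178]
eef_rot: [-3.14, 0.001, 0.338]
force: [0.1, -0.7, 0.1]
grip_width: 0.04
grip_force: 0.0
```

```bash
python3 - <<'E'
from h import *
o=ctrl.get_obs();print(o['time_s'],o['ee_pos'],o['eef_rot'],o['grip_width'])
p,d=grab('wrist');P=pts('wrist');y=o['eef_rot'][2]
D=(P-o['ee_pos'])*1000;X=np.cos(y)*D[...,0]+np.sin(y)*D[...,1];Y=np.sin(y)*D[...,0]-np.cos(y)*D[...,1];Z=-D[...,2]
k=(abs(X)<15)&(abs(Y)<45)&(Z<-28)&(Z>-100)&(d>0)
for s in(-1,1):
    kk=k&(s*Y>0);print(s,kk.sum(),'X',np.percentile(X[kk],[2,98]).round(1),'Y',np.percentile(Y[kk],[2,98]).round(1),'Z',Z[kk].max())
pm=cv2.inRange(cv2.cvtColor(p,cv2.COLOR_BGR2HSV),(120,60,25),(160,255,255))
n_,lab,st,ce=cv2.connectedComponentsWithStats(pm)
for i in range(1,n_):
    if st[i,4]>30:
        m=lab==i; t=m&(P[...,2]>.083)&(P[...,2]<.093)
        print(st[i],P[m][:,2].max(),'top mid tool',X[t].mean(),Y[t].mean(),t.sum(), 'bbox',np.percentile(X[t],[2,98]),np.percentile(Y[t],[2,98]))
cv2.imwrite('pics/w7.png',p)
E
```

```text
7.95 [ 0.51125214 -0.2336095   0.11783368] [-3.14020024e+00  1.32689492e-03  3.38029670e-01] 0.03998739762376243
-1 3612 X [-5.8 10.6] Y [-30.2 -18.5] Z -28.085295088021905
1 3605 X [-5.9 10.6] Y [21.2 32.9] Z -28.10257004413186
[328  70  28  30 658] 0.32545187438896467 top mid tool 102.60657580746573 18.289716877153978 635 bbox [ 95.68583173 109.36101936] [11.38676861 25.10734192]
[364  87  29  29 651] 0.32545187438896467 top mid tool 93.85455868654442 39.650286349717945 614 bbox [ 86.94340265 100.82093618] [33.20904383 46.41409712]
[300 235  25  31 571] 0.09056323390421794 top mid tool 3.6317316066329948 1.5835649881274638 465 bbox [-3.47024317  9.7742516 ] [-5.25788873  8.4936867 ]
```

View pics/w7.png

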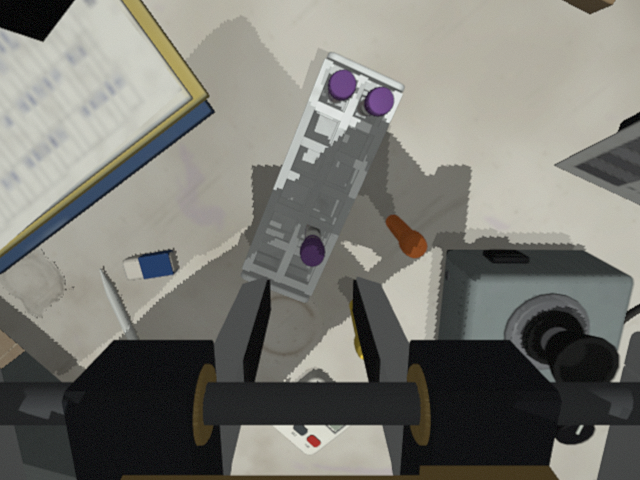

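The spun cap, at (312,250), lies between the fingers and within about 1 mm of their centre line. Yellow and orange tubes are clear. Next I descend and grip.

To row units: 82 mm / 600 = 0.1367, 80 mm / 600 = 0.1333.

Request:
arm_command --plan '[[[0.0017,0,0.0667,0,0,0,0.15],[0.0017,0,0.1083,0,0,0,0.15],[0.0017,0,0.1333,0,0,0,0.15],[0.0017,0,0.1367,0,0,0,0.15],[0.0017,0,0.1367,0,0,0,0.15],[0.0017,0,0.1367,0,0,0,1],[0.0017,0,0.1367,0,0,0,1],[0.0017,0,0.1367,0,0,0,1],[0.0017,0,0.1367,0,0,0,1],[0.0017,0,0.1367,0,0,0,1],[0.0017,0,0.1367,0,0,0,1]]]' --squeeze 45

```text
time_s: 9.1
ee_pos: [0.5129, -0.2328, 0.0368]
eef_rot: [3.141, -0.001, 0.339]
force: [-1.4, 0.1, 6.2]
grip_width: 0.0154
grip_force: 45.0
```

To row units: -155 mm / 600 = -0.2583, -130 mm / 600 = -0.2167.

Request:
arm_command --plan '[[[0,0,-0.0167,0,0,0,1],[0,0,-0.05,0,0,0,1],[0,0,-0.1,0,0,0,1],[0,0,-0.1583,0,0,0,1],[0,0,-0.2167,0,0,0,1],[0,0,-0.2583,0,0,0,1],[0,0,-0.2583,0,0,0,1],[0,0,-0.2583,0,0,0,1]]]'

```text
time_s: 9.9
ee_pos: [0.5124, -0.2325, 0.1912]
eef_rot: [3.142, -0.0, 0.339]
force: [-0.0, -0.0, -0.7]
grip_width: 0.0156
grip_force: 45.0
```

```bash
cat > tube.py <<'E'
from h import *
o=ctrl.get_obs();print(o['time_s'],o['ee_pos'],o['eef_rot'],o['grip_width'],o['grip_force'],o['force'])
y=o['eef_rot'][2]
# held tube points (tool frame, mm) from scene and wrist depth
for n in('scene','wrist'):
    p,d=grab(n);P=pts(n);D=(P-o['ee_pos'])*1000
    X=np.cos(y)*D[...,0]+np.sin(y)*D[...,1];Y=np.sin(y)*D[...,0]-np.cos(y)*D[...,1];Z=-D[...,2]
    k=(abs(X-2)<14)&(abs(Y-1.3)<14)&(d>0)
    for z in range(-45,50,5):
        m=k&(abs(Z-z)<2.5)
        if m.sum()>5: print(n,z,m.sum(),'X',np.percentile(X[m],[3,50,97]).round(1),'Y',np.percentile(Y[m],[3,50,97]).round(1))
    print('lowest',Z[k].max() if k.any() else None)
    cv2.imwrite(f'pics/{n}8.png',p)
d=np.array([.5097,-.4103])-o['ee_pos'][:2];print('cup in tool',np.cos(y)*d[0]+np.sin(y)*d[1],np.sin(y)*d[0]-np.cos(y)*d[1])
E
python3 tube.py
```

```text
9.9 [ 0.51237558 -0.2324866   0.19119143] [ 3.14155333e+00 -2.74990189e-05  3.38815948e-01] 0.015553505332107469 44.99989986419678 [-0.04975654 -0.02675914 -0.67076568]
scene -45 54 X [-8.8 -5.9 -2. ] Y [-12.   -0.8  13.1]
scene -40 52 X [-9.2 -6.5 -3.4] Y [-11.3   1.3  15. ]
scene -35 42 X [-9.4 -5.6 -1.2] Y [-10.9  -0.9  13.1]
scene -30 37 X [-8.4 -4.7 -0.8] Y [-12.1   0.2  12.9]
scene -25 21 X [-5.4 -3.7 -0.5] Y [-3.9  2.5  6.2]
scene -20 22 X [-5.6 -3.1 -0.6] Y [-3.2  1.3  7. ]
scene -15 21 X [-5.2 -2.9  0.2] Y [-5.2  2.3  6.4]
scene -10 23 X [-5.6 -3.7  1.7] Y [-3.1  2.6  6.5]
scene -5 23 X [-4.9 -2.8  2.7] Y [-3.8  3.4  7. ]
scene 0 24 X [-5.4 -3.4  0.2] Y [-3.8  2.8  6.8]
scene 5 18 X [-5.5 -3.3  0.5] Y [-3.3  1.9  6.2]
scene 10 23 X [-4.5 -3.  -0. ] Y [-4.2  2.5  6.4]
scene 15 21 X [-4.9 -2.9  2.7] Y [-3.4  3.6  6.9]
scene 20 21 X [-5.  -3.1  0.8] Y [-2.9  3.1  6.8]
scene 25 11 X [-4.9 -3.1  1.1] Y [-3.1  1.5  5.2]
lowest 191.06601656849494
wrist -45 402 X [-4.2  7.7 10.1] Y [-11.3   1.3  14.2]
wrist -40 256 X [ 4.1  8.2 10.1] Y [-11.8   1.3  14.4]
wrist -35 181 X [ 2.6  8.4 10.2] Y [-11.9   1.3  14.9]
wrist -30 143 X [3.9 8.1 9.9] Y [-11.3   1.8  13.6]
wrist -25 92 X [2.5 5.9 7.9] Y [-7.   1.4  6.9]
wrist -20 85 X [2.1 6.  6.8] Y [-4.4  1.9  6.9]
wrist -15 77 X [1.8 5.9 6.9] Y [-4.4  0.9  7. ]
wrist -10 74 X [2.6 5.8 6.8] Y [-3.9  1.6  7.1]
wrist -5 70 X [2.1 5.9 6.8] Y [-4.5  1.4  7.3]
wrist 0 61 X [1.6 5.8 6.8] Y [-4.3  1.4  7.1]
wrist 5 59 X [2.2 5.7 6.7] Y [-4.2  1.4  7.2]
wrist 10 50 X [2.6 5.7 6.6] Y [-3.8  1.7  6.9]
wrist 15 50 X [2.  5.7 6.6] Y [-4.2  1.4  7. ]
wrist 20 48 X [1.4 5.6 6.5] Y [-4.3  1.7  7.2]
wrist 25 12 X [3.3 4.9 6. ] Y [-3.2  1.1  6.7]
lowest 185.93574863950178
cup in tool -0.0616234194387124 0.16681522496261328
```

View pics/scene8.png

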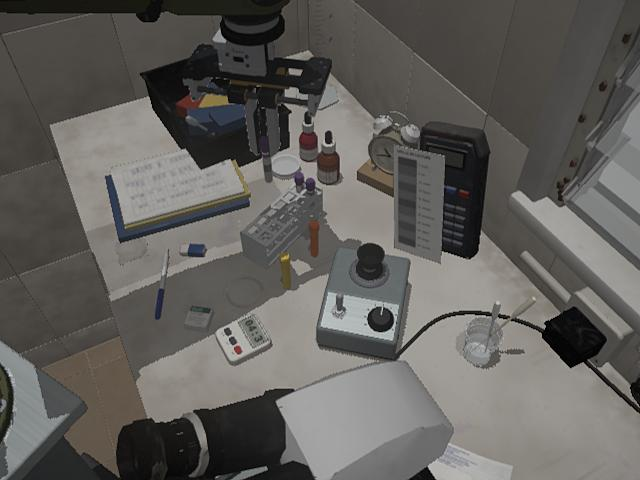

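The scene view shows the tube held upright at (267,160), out of the rack, and the lever at (340,300) tipped on. Next I move over the cup.

To row units: 165 mm / 600 = 0.275, 150 mm / 600 = 0.25.

Request:
arm_command --plan '[[[-0.0167,0.0667,0,0,0,0,1],[-0.05,0.1333,0,0,0,0,1],[-0.0833,0.2,0,0,0,0,1],[-0.1033,0.25,0,0,0,0,1],[-0.1033,0.275,0,0,0,0,1],[-0.1033,0.275,0.025,0,0,0,1],[-0.1033,0.275,0.0417,0,0,0,1],[-0.1033,0.275,0.0417,0,0,0,1],[-0.1033,0.275,0.0417,0,0,0,1]]]'

```text
time_s: 10.9
ee_pos: [0.5089, -0.4084, 0.1661]
eef_rot: [-3.141, 0.0, 0.339]
force: [-0.7, 0.4, 0.2]
grip_width: 0.0159
grip_force: 45.0
```

```bash
python3 tube.py | grep -v ' -[1-4][05] '; python3 - <<'E'
from h import *
o=ctrl.get_obs();y=o['eef_rot'][2]
for n in('scene','wrist'):
    P=pts(n);D=(P[...,:2]-[.5097,-.4103]);r=np.hypot(D[...,0],D[...,1]);k=(r<.028)&(P[...,2]>.103)&(P[...,2]<.116)
    q=P[k];print(n,len(q),cv2.minEnclosingCircle((q[:,:2]*1000).astype(np.float32)) if len(q) else 0)
s=load('scene')['p'][150:300,300:440];w=load('wrist')['p']
cv2.imwrite('pics/c9.png',np.hstack([cv2.resize(s,(392,420)),cv2.resize(w[120:420,200:480],(392,420))]))
E
```

```text
10.9 [ 0.50892094 -0.40837801  0.16609237] [-3.14092736e+00  3.34679359e-04  3.39246388e-01] 0.01586012215810199 44.99991953372955 [-0.68095159  0.36476814  0.19548847]
scene -5 22 X [-5.3 -3.1  0.1] Y [-4.   1.   6.5]
scene 0 23 X [-5.4 -2.9  0.5] Y [-4.8  1.4  6.3]
scene 5 20 X [-4.8 -3.5  0.8] Y [-4.5  1.6  6. ]
scene 10 22 X [-5.1 -3.1  0.8] Y [-4.1  0.7  6.6]
scene 15 16 X [-5.5 -2.8  1.1] Y [-3.7  2.3  6.3]
scene 20 24 X [-5.  -3.   1.4] Y [-5.5  0.9  6.1]
scene 25 12 X [-4.5 -3.  -0.7] Y [-3.2  1.9  5.2]
lowest 94.18543617176742
wrist -5 70 X [2.3 6.1 7.1] Y [-3.7  1.6  7.3]
wrist 0 62 X [1.9 6.3 7.1] Y [-3.8  2.4  7.5]
wrist 5 49 X [2.3 6.3 7. ] Y [-3.6  2.4  7.9]
wrist 10 48 X [3.  6.  6.9] Y [-3.4  1.3  7.1]
wrist 15 54 X [2.2 5.9 6.9] Y [-3.7  1.9  7.5]
wrist 20 47 X [1.4 5.9 6.7] Y [-3.9  1.9  7.7]
lowest 93.35852947153076
cup in tool 9.506968959116589e-05 0.0020716982335090436
scene 375 ((510.1787109375, -411.2857666015625), 20.971176147460938)
wrist 1287 ((509.8982238769531, -412.2855529785156), 20.059560775756836)
```

View pics/c9.png

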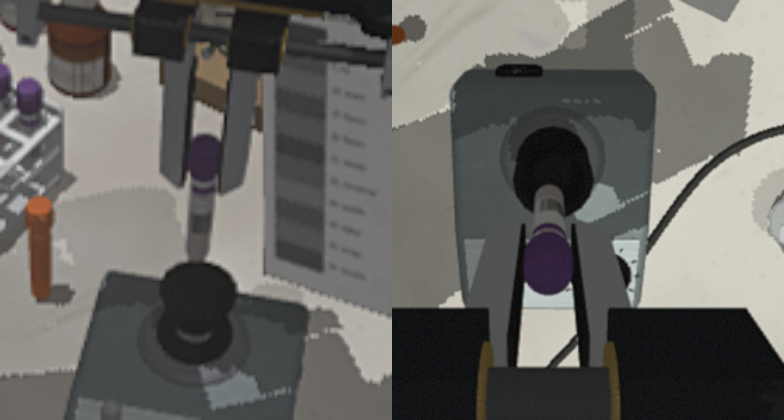

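The tube hangs upright over the cup in both halves, with its tip at (200,255) on the left, about 1–2 mm off centre. Next I lower it in small steps.

Request:
arm_command --plan '[[[-0.0017,0.0017,0,0,0,0,1],[-0.0017,0.0017,0.02,0,0,0,1],[-0.0017,0.0017,0.0367,0,0,0,1],[-0.0017,0.0017,0.05,0,0,0,1],[-0.0017,0.0017,0.0567,0,0,0,1],[-0.0017,0.0017,0.06,0,0,0,1],[-0.0017,0.0017,0.0633,0,0,0,1],[-0.0017,0.0017,0.0633,0,0,0,1],[-0.0017,0.0017,0.0633,0,0,0,1]]]'

```text
time_s: 11.9
ee_pos: [0.5084, -0.4102, 0.1285]
eef_rot: [3.141, -0.0, 0.339]
force: [-0.4, -0.3, -1.4]
grip_width: 0.0159
grip_force: 45.0
```

To row units: 4 mm / 600 = 0.0067, 2 mm / 600 = 0.0033.

Request:
arm_command --plan '[[[0,0,0.0033,0,0,0,1],[0,0,0.0067,0,0,0,1],[0,0,0.0067,0,0,0,1],[0,0,0.0067,0,0,0,1]]]'

```text
time_s: 12.3
ee_pos: [0.5085, -0.4102, 0.1247]
eef_rot: [3.141, -0.0, 0.339]
force: [0.4, 0.3, 4.9]
grip_width: 0.0155
grip_force: 45.0
```

To row units: 6 mm / 600 = 0.01, 4 mm / 600 = 0.0067.

Request:
arm_command --plan '[[[0,0,0.0033,0,0,0,1],[0,0,0.0067,0,0,0,1],[0,0,0.01,0,0,0,1],[0,0,0.01,0,0,0,1],[0,0,0.01,0,0,0,1]]]'

```text
time_s: 12.8
ee_pos: [0.5086, -0.4103, 0.1191]
eef_rot: [3.14, -0.001, 0.339]
force: [0.0, 0.6, 7.8]
grip_width: 0.0157
grip_force: 45.0
```

Request:
arm_command --plan '[[[0,0,0.0017,0,0,0,1],[0,0,0.0033,0,0,0,1],[0,0,0.0033,0,0,0,1],[0,0,0.0033,0,0,0,1]]]'

```text
time_s: 13.2
ee_pos: [0.5088, -0.4105, 0.1178]
eef_rot: [3.14, -0.001, 0.339]
force: [-1.1, 0.9, 11.5]
grip_width: 0.0157
grip_force: 45.0
```

To row units: 1 mm / 600 = 0.0017.

Request:
arm_command --plan '[[[0,0,0.0017,0,0,0,1],[0,0,0.0017,0,0,0,1],[0,0,0.0017,0,0,0,1],[0,0,0.0017,0,0,0,1]]]'

```text
time_s: 13.6
ee_pos: [0.5091, -0.4106, 0.1177]
eef_rot: [3.138, -0.002, 0.339]
force: [-1.7, 2.1, 18.6]
grip_width: 0.0155
grip_force: 45.0
```

```bash
python3 tube.py | grep -v ' -[1-4][05] ' ; python3 - <<'E'
from h import *
o=ctrl.get_obs();print(o['time_s'],o['force'])
for n in('scene','wrist'):
    P=pts(n);D=(P[...,:2]-[.5097,-.4110]);r=np.hypot(D[...,0],D[...,1]);k=(r<.026)&(r>.012)&(P[...,2]>.09)&(P[...,2]<.12)
    q=P[k];print(n,len(q),np.percentile(q[:,2],[50,75,90,97]))
w=load('wrist')['p'];s=load('scene')['p'][150:300,300:440]
cv2.imwrite('pics/c10.png',np.hstack([cv2.resize(s,(392,420)),cv2.resize(w[120:420,200:480],(392,420))]))
E
```

```text
13.6 [ 0.50906417 -0.41063966  0.11770039] [ 3.13847139e+00 -1.86850174e-03  3.38789780e-01] 0.015501501626326776 45.005748867988586 [-1.68886982  2.08916185 18.59250669]
scene -5 21 X [-5.  -3.5 -1.2] Y [-4.1  1.8  5.7]
scene 0 21 X [-5.6 -4.2  0.4] Y [-5.8 -0.7  5.2]
scene 5 20 X [-5.5 -3.2  0.1] Y [-5.2  1.   6.2]
scene 10 31 X [-11.2  -2.8  14.5] Y [-11.9   1.1  14. ]
scene 15 65 X [-11.2   8.1  15.8] Y [-12.3   1.5  14.9]
scene 20 58 X [-7.3  4.9 14.4] Y [-12.1   5.1  14.5]
scene 25 42 X [-10.5   5.8  13.5] Y [-10.8   4.   12.7]
scene 30 47 X [-11.6   3.7  11.3] Y [-9.1  5.9 10.6]
scene 35 55 X [-11.7  -9.5  -2.1] Y [-12.2   2.4  14.6]
scene 40 19 X [-11.7 -10.4   3.4] Y [-12.    8.4  14.7]
lowest 40.615744945786595
wrist -5 63 X [2.3 5.9 6.7] Y [-4.5  0.5  6.5]
wrist 0 60 X [3.  5.7 6.7] Y [-4.1  1.6  6.7]
wrist 5 61 X [1.7 5.8 6.6] Y [-4.2  1.6  7.3]
wrist 10 123 X [ 3.2 12.4 16. ] Y [-12.2   0.5  14.4]
wrist 15 301 X [-11.3   9.1  15.8] Y [-12.6  -3.5  15. ]
wrist 20 310 X [-11.   -1.1  12.5] Y [-11.6   0.5  15. ]
wrist 25 250 X [-8.9 -1.8 11.1] Y [-9.9  5.7 14. ]
wrist 30 439 X [-5.9  3.7  9.4] Y [-7.7  3.  11.8]
wrist 35 198 X [10.5 14.1 16. ] Y [-12.2   0.6  15.2]
wrist 40 39 X [12.3 14.9 15.9] Y [-12.4  -8.4  14.8]
wrist 45 7 X [14.7 15.5 15.9] Y [-12.5 -11.2  14.8]
lowest 44.32025296747636
cup in tool 0.0007125716072530667 -0.00010903247119208408
13.7 [-1.76863809  1.90016728 17.28639416]
scene 324 [0.10337334 0.10497577 0.10575252 0.10646381]
wrist 1454 [0.10454245 0.1052517  0.10573968 0.10615072]
```

View pics/c10.png

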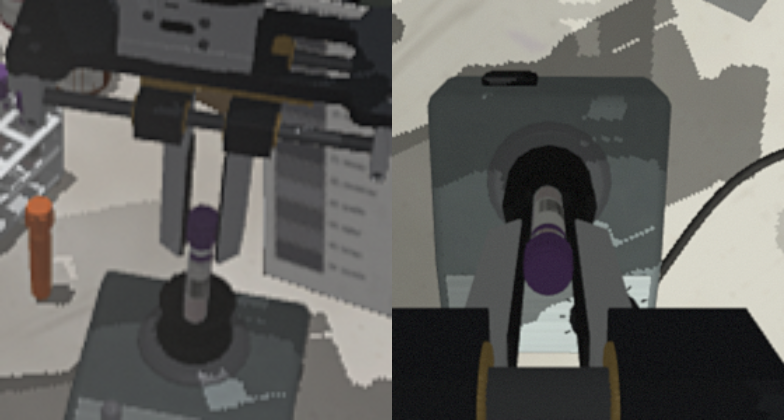

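The tube stands upright in the cup in both halves. The cup rim has dropped about 8 mm and sits hard on its stop, with about 17 N of push. I'll settle, check the force and hand in.

Request:
arm_command --plan '[[[0,0,0,0,0,0,1],[0,0,0,0,0,0,1],[0,0,0,0,0,0,1],[0,0,0,0,0,0,1],[0,0,0,0,0,0,1]]]'

```text
time_s: 14.2
ee_pos: [0.5091, -0.4106, 0.1177]
eef_rot: [3.138, -0.002, 0.339]
force: [-0.8, 2.4, 16.6]
grip_width: 0.0157
grip_force: 45.0
```

```bash
python3 - <<'E'
from h import *
o=ctrl.get_obs();print(o['time_s'],o['ee_pos'],o['force'],o['grip_force'])
if 13<o['force'][2]<28: print(ctrl.hand_in())
E
```

```text
14.2 [ 0.50907403 -0.41061806  0.1176955 ] [-0.84883374  2.43343958 16.55224026] 45.00578820705414
the job is handed in; nothing more can be done
None
```

Job handed in at 14.2 s (no verdict shown): the switch is on and the spun tube is held upright in the cup, pressed onto its stop at about 17 N; the first lever push missed because the real finger ends sit about 29 mm above the reported TCP, which I corrected from the camera depth.

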